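# Find the key left latched on the bench power box and release it

## Robot

A 6-joint arm with a two-finger parallel gripper is mounted at the origin on the work surface; the furniture and walls round the work are solid. World frame = base frame: x ahead of the robot, y to its left, z up, the work surface at z = 0. Lengths are in m, angles in rad, forces in N, time in s.
With the tool pointing down it reaches from about 0.25 to 0.725 m from the base axis. Payload 4 kg.
Tool frame: the origin (TCP) lies midway between the tips of the shut fingers; the grasp point (between the pads) lies 19 mm behind it; z points along the fingers, y is the direction in which the jaws open and shut (so a half turn about z gives the same grasp; the last joint's range is limited). The gripper opens to 85 mm and grips with 20 to 120 N. Pads are 22 mm wide; open, the fingers measure 114 mm over their backs; the gripper's body (76 mm by 85 mm) begins 54 mm behind the grasp point. The pads swing forward as they close: fully open they stand 13 mm farther back than shut.
Start: joints at [1.209, 0.241, 0.005, 1.335, 0, 1.571], TCP at [0.177, 0.468, 0.231] pointing down, gripper open.
Joint ranges: [-2.72, 2.72], [-1.05, 1.87], [-1.09, 1.28], [-1.99, 2.15], [-1.42, 1.44], [-3.14, 3.14]. Speed limits (rad/s): [2.79, 2.79, 3.14, 3.14, 3.14, 3.14].

## Interface

Orientations are given as a unit quaternion [x, y, z, w].
In Python, from workcell import get_obs, camera, camera_model, job_done, masks_of gives the robot as it stands.
- The arm moves only by the tool jog_arm, never from a script. Its argument "deltas" is a list that holds one entry, the list of rows, each a list of 7 numbers: the shift along the tool's x, y, z in mm, then the turn, a rotation vector about the tool's x, y, z in degrees, then the finger opening in mm, from 0 to 85.4. A call has 1 to 5 rows; each row shifts and turns the pose as measured when the row begins, along the tool's axes as they then stand; what a row does not reach is not made up. A row lasts 1/10 s, in which the tool goes at most 50 mm and 8.59 degrees, less where a joint would pass 70% of its speed; a pose out of reach is approached as far as the arm can. A call with a gripper value outside its range is refused whole. The fingers move at their own pace and stop on an object; the grip force is fixed at half the most. Time passes only in rows, so rows that do not move let the fingers close. It gives the time, the measured TCP pose, the force and the opening at its end, in the units of the state.
- get_obs(): the state, without advancing time (a new reading comes with each control period).
- camera(name): name is "side" or "top"; returns the picture (420x560x3 uint8, red, green, blue); there is no depth.
- camera_model(name): a dict with "fovy" (degrees; the focal length in pixels is half the picture's height over the tangent of half this angle, whatever the lens; pixels are square), "cx", "cy" (the principal point, pixels), "pose" (4x4, takes a point from camera to world coordinates). Camera axes: x right, y down, z forward; pixel columns grow to the right and rows downward; lengths in m; the calibration is good to about 2 mm. A picture is of the moment at which its call begins. camera_model takes no time and is no camera call.
- job_done(): hands the job in, once; it reports no verdict.
Trained networks look in the newest picture that a camera, given by its name, has taken for a name from the list of things; names that differ only in an ending like _2 or _b are one class to them, and where a whole thing is asked for, a point or a joint stands for the part that bears it (a point fixed in the world has none). Each returns a list of dicts, best first, with "conf" (0 to 1); they miss things now and then, are a little off and sometimes report something else, mostly with a low value. They report only what shows in the picture. A call takes as long as a camera call.
- masks_of(target, camera): "pixels" (420x560 bool, what is visible of it) and "at" ([column, row] in pixels, amid what is visible of it).
The state is a dict: "clock": time; "joint_pos": joint angles; "joint_vel": joint speeds; "tau": joint torques, N m; "eef_pos": TCP position; "tool_rot": TCP orientation; "ft_force": force on the tool from outside, world axes, zero at the start; "ft_torque": the same for the moment, N m; "grip_width": finger opening in m.
Only numpy, scipy, OpenCV 4.12 (cv2) and the standard library are available. Lean on these libraries where they do the work, as an engineer would, in place of code of your own. Each camera call takes 0.05 s, during which the arm holds its last target. There are 200 camera calls.

## Task

The bench power box has no supply lead in it, so no lamp tells which of its four identical push-on/push-off keys has been left latched down, and whatever is plugged in next would start by itself. With the fingertips tap all four keys lightly, one after the other from left to right as seen from the robot, enough to feel each but not to click it. Then press the one that was already down until it clicks and let it spring up, so that all four stand up (off), without clicking any other key on or disturbing the tools and parts lying round the box.

Things in the scene. Friction and masses are not known exactly. Their poses are not given: they have to be found in the camera images.
- power_box: Bench power box, fixed: dark grey ribbed housing 122 x 262 x 54 mm (x, y, z), black end caps, four light grey square keys along the side nearer the robot, behind each a socket under a shut blue lid (top 62 mm above the bench). Origin: centre of the underside, on the bench; x from keys to lids, y along the row to the left, z up. Key centres: x -31, y +81, +27, -27, -81 mm; bezels 3 mm above the deck.
- cap_a: Cap of key a, one of the four alike; which of the four places in the row it has differs each time (see its position). Light grey, 32.5 x 32.5 mm, the next one 54 mm away. Origin: centre of its top face, z up. A key that is up has its top 66 mm above the bench, a latched one about 62 mm.
- cap_b: Cap of key b, one of the four alike; which of the four places in the row it has differs each time (see its position). Light grey, 32.5 x 32.5 mm, the next one 54 mm away. Origin: centre of its top face, z up. A key that is up has its top 66 mm above the bench, a latched one about 62 mm.
- cap_c: Cap of key c, one of the four alike; which of the four places in the row it has differs each time (see its position). Light grey, 32.5 x 32.5 mm, the next one 54 mm away. Origin: centre of its top face, z up. A key that is up has its top 66 mm above the bench, a latched one about 62 mm.
- cap_d: Cap of key d, one of the four alike; which of the four places in the row it has differs each time (see its position). Light grey, 32.5 x 32.5 mm, the next one 54 mm away. Origin: centre of its top face, z up. A key that is up has its top 66 mm above the bench, a latched one about 62 mm.
- key_a (a joint): How far key a is down, in m: 0 = up (off), about 0.0042 = latched (on), 0.008 = against its stop. Push-push key: one that is up gives way from 4 N, sinks 1 mm per N more and can catch if pushed beyond 6.2 mm (10 N). A latched key feels solid up to 8 N; pushed right down to its stop (12 N) for a moment and let go, it is free and springs up by itself.
- key_b (a joint): How far key b is down, in m: 0 = up (off), about 0.0042 = latched (on), 0.008 = against its stop. Push-push key: one that is up gives way from 4 N, sinks 1 mm per N more and can catch if pushed beyond 6.2 mm (10 N). A latched key feels solid up to 8 N; pushed right down to its stop (12 N) for a moment and let go, it is free and springs up by itself.
- key_c (a joint): How far key c is down, in m: 0 = up (off), about 0.0042 = latched (on), 0.008 = against its stop. Push-push key: one that is up gives way from 4 N, sinks 1 mm per N more and can catch if pushed beyond 6.2 mm (10 N). A latched key feels solid up to 8 N; pushed right down to its stop (12 N) for a moment and let go, it is free and springs up by itself.
- key_d (a joint): How far key d is down, in m: 0 = up (off), about 0.0042 = latched (on), 0.008 = against its stop. Push-push key: one that is up gives way from 4 N, sinks 1 mm per N more and can catch if pushed beyond 6.2 mm (10 N). A latched key feels solid up to 8 N; pushed right down to its stop (12 N) for a moment and let go, it is free and springs up by itself.
- tape_measure: Yellow tape measure, 64 x 79 x 32 mm, lying loose in front of the box, left; origin under its centre. Not to be moved.
- carpenter_pencil: Red carpenter's pencil, 14 x 170 x 8 mm, lying loose in front of the box, right; origin under its centre. Not to be moved.
- side_cutters: Side cutters with red handles, 52 x 177 x 12 mm, lying loose behind the box; origin under their centre. Not to be moved.
- nut_m16: Steel hexagon nut, 26 x 30 x 13 mm, lying loose behind the box, left; origin under its centre. Not to be moved.

How it is judged:
By the outcome, as a careful person would: the job done as asked, in the order asked, and still so for the second after the job is handed in, with the robot touching nothing.
It also fails if it takes over 56 s, if anything falls off the work surface, if the arm or the gripper's body presses on something with over 40 N, if the wrist force passes 120 N, or if a joint passes its speed limit or range.

## Working session

There is one attempt and no reset: what is moved stays moved. The work goes in short steps, Python scripts to look and compute and a tool call to move; the robot and the scene stay as the last step left them, time stands still between calls to the robot, and variables do not carry over. Pictures are saved under pics/ and viewed, about 8 in all and at most 12, crops included, and the job is handed in when it is done.

Besides the shell and the picture viewer there is one more tool, called after "Call:" as a command line: name --argument value ..., lists and objects as JSON in quotes. jog_arm: Moves the arm, as the interface text tells. Its arguments: {"type":"object","properties":{"deltas":{"type":"array"}},"required":["deltas"]}

```bash
mkdir -p pics; cat > h.py <<'E'
import numpy as np, cv2
from workcell import *
def ray(cam,px):
    m=camera_model(cam); f=210/np.tan(np.radians(m['fovy'])/2); P=np.array(m['pose'])
    d=P[:3,:3]@np.array([(px[0]-m['cx'])/f,(px[1]-m['cy'])/f,1]); return P[:3,3],d
def atz(cam,px,z):
    o,d=ray(cam,px); return o+d*(z-o[2])/d[2]
def tri(p1,c1,p2,c2):
    o1,d1=ray(c1,p1);o2,d2=ray(c2,p2)
    s=np.linalg.lstsq(np.c_[d1,-d2],o2-o1,rcond=None)[0]
    a,b=o1+s[0]*d1,o2+s[1]*d2; return (a+b)/2,np.linalg.norm(a-b)
E
python3 - <<'E'
from h import *
o=get_obs();print(o)
for c in('top','side'):
    im=camera(c);cv2.imwrite(f'pics/{c}0.png',im[:,:,::-1])
    print(c,camera_model(c))
    for t,z in(('cap_a',.066),('power_box',.05),('tape_measure',.03),('carpenter_pencil',.008),('side_cutters',.01),('nut_m16',.013)):
        for r in masks_of(t,c):
            n=r['pixels'].sum()
            print(c,t,round(r['conf'],2),np.round(r['at'],1),n,atz(c,r['at'],z).round(4), cv2.minAreaRect(np.argwhere(r['pixels'])[:,::-1].astype(np.float32)))
E
```

```text
{'clock': 0.0, 'joint_pos': array([ 1.20900162e+00,  2.41431892e-01,  3.69919544e-03,  1.33520889e+00,
       -1.98776351e-05,  1.57080867e+00]), 'joint_vel': array([ 0.00048232,  0.00177409, -0.00030902, -0.00029712, -0.00020213,
       -0.00038596]), 'tau': array([ 7.12045839e-04, -3.72315967e+01,  2.52408046e+01,  1.69660861e-02,
        2.26700618e-04,  9.40640291e-06]), 'eef_pos': array([0.17675277, 0.4670229 , 0.23039397]), 'tool_rot': array([ 1.79918313e-01,  9.83680970e-01, -1.05691654e-03, -1.83196194e-04]), 'ft_force': array([-0.09094108,  0.40622313, -0.05354304]), 'ft_torque': array([-0.0055374 ,  0.00326207,  0.01863746]), 'grip_width': 0.08547419588016389}
top {'fovy': 57.7196283858502, 'cx': 290.36469863660665, 'cy': 213.5185188552037, 'pose': array([[ 0.01343318, -0.99747289,  0.06976669,  0.46665595],
       [-0.99980609, -0.01440379, -0.01342782, -0.09735139],
       [ 0.01439879, -0.06957278, -0.99747296,  0.8997704 ],
       [ 0.        ,  0.        ,  0.        ,  1.        ]])}
top cap_a 0.77 [247.3 232. ] 229 [ 0.4832 -0.0151  0.066 ] ((247.7692413330078, 232.6
[... 2288 characters left out ...]
03662109375, 190.20001220703125), (12.521980285644531, 20.57182502746582), 63.43495178222656)
side power_box 0.96 [287.2 236.1] 7659 [ 0.5452 -0.0627  0.05  ] ((284.8456115722656, 231.48464965820312), (161.33023071289062, 71.29778289794922), 25.659265518188477)
side tape_measure 0.77 [368.6 216.8] 858 [0.3845 0.0056 0.03  ] ((371.10943603515625, 218.24034118652344), (42.01596450805664, 27.748138427734375), 13.392498970031738)
side side_cutters 0.67 [216.4 260.4] 1154 [ 0.6211 -0.1506  0.01  ] ((220.64967346191406, 263.80889892578125), (90.66267395019531, 25.219545364379883), 28.610462188720703)
side nut_m16 0.63 [281.9 284.9] 239 [ 0.6145 -0.0254  0.013 ] ((282.5, 284.5), (15.0, 17.0), 90.0)
```

```bash
python3 - <<'E'
import cv2,numpy as np
a=cv2.imread('pics/top0.png')[150:320,200:360];b=cv2.imread('pics/side0.png')[150:320,200:420]
cv2.imwrite('pics/t1.png',cv2.resize(a,None,fx=3.5,fy=3.5,interpolation=cv2.INTER_CUBIC))
cv2.imwrite('pics/s1.png',cv2.resize(b,None,fx=3.5,fy=3.5,interpolation=cv2.INTER_CUBIC))
E
```

```text
(no output)
```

View pics/t1.png

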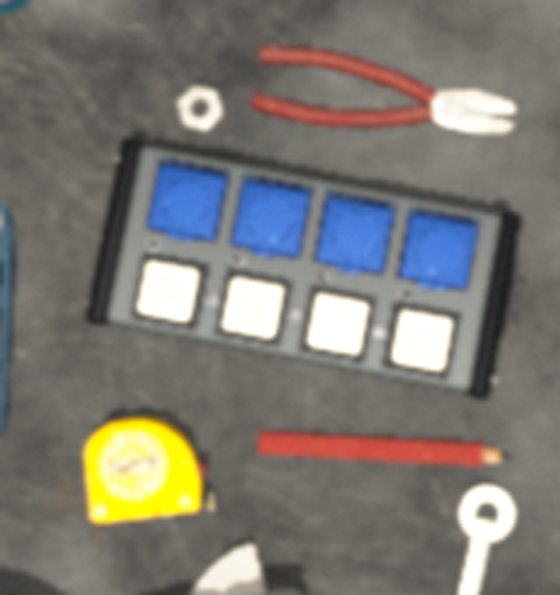

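View pics/s1.png

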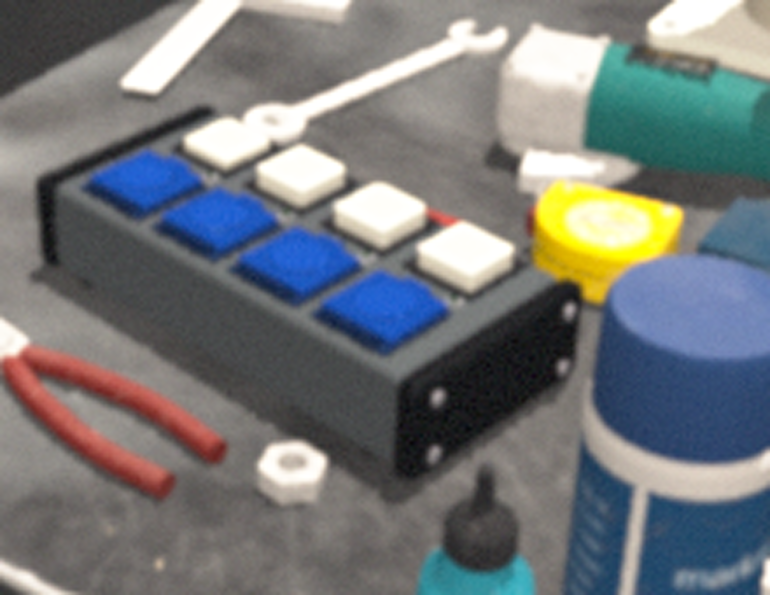

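```bash
python3 - <<'E'
from h import *
T=[(169,291),(253,307),(338,324),(423,340)];S=[(465,254),(378,213),(300,173),(227,142)]
P=[]
for t,s in zip(T,S):
    t=np.array(t)/3.5+[200,150]-.36; s=np.array(s)/3.5+[200,150]-.36
    p,e=tri(t,'top',s,'side'); P.append(atz('top',t,.066)); print(p.round(4),round(e,4),P[-1].round(4),atz('side',s,.066).round(4))
P=np.array(P);d=P[0]-P[3];print(np.linalg.norm(d)/3,np.degrees(np.arctan2(-d[0],d[1])))
a,b=cv2.imread('pics/top0.png'),cv2.imread('pics/side0.png')
cv2.imwrite('pics/full.png',cv2.resize(np.hstack([a,b]),(800,300),interpolation=cv2.INTER_AREA))
E
```

```text
[ 0.4815 -0.0159  0.0607] 0.0002 [ 0.4815 -0.0165  0.066 ] [ 0.489  -0.0119  0.066 ]
[ 0.4725 -0.0691  0.0605] 0.0007 [ 0.4722 -0.069   0.066 ] [ 0.4807 -0.0647  0.066 ]
[ 0.4624 -0.1223  0.0609] 0.0 [ 0.4624 -0.1222  0.066 ] [ 0.4699 -0.1174  0.066 ]
[ 0.4528 -0.1757  0.0579] 0.0009 [ 0.4531 -0.1753  0.066 ] [ 0.4646 -0.1665  0.066 ]
0.05377278462415628 -10.122413122499951
```

View pics/full.png

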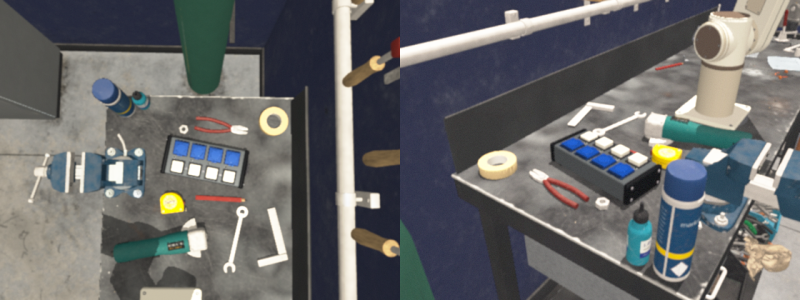

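The top view shows the row of white caps at about (169,291) to (423,340) in the crop, with the vise and bottles to the left and the drill in front. The side view hints that the rightmost cap sits lower. I'll approach in front of the vise with the fingers shut.

Call:
jog_arm --deltas '[[[0,0,-30,0,0,-5.3,0],[0,0,-30,0,0,-5.3,0],[-22,-38,0,0,0,0,0],[-22,-38,0,0,0,0,0],[-22,-38,0,0,0,0,0]]]'

```text
clock: 1.2
eef_pos: [0.2233, 0.3455, 0.2923]
tool_rot: [0.08, 0.997, -0.0, 0.0]
ft_force: [0.5, 0.8, 0.0]
grip_width: 0.012
```

Call:
jog_arm --deltas '[[[-22,-38,0,0,0,0,0],[-22,-38,0,0,0,0,0],[-22,-38,0,0,0,0,0],[-22,-38,0,0,0,0,0],[-22,-38,0,0,0,0,0]]]'

```text
clock: 1.7
eef_pos: [0.3032, 0.133, 0.2935]
tool_rot: [0.078, 0.997, 0.001, 0.003]
ft_force: [1.0, -0.1, 0.8]
grip_width: -0.0
```

Call:
jog_arm --deltas '[[[-30,-30,0,0,0,0,0],[-40,-30,0,0,0,0,0],[-40,-25,10,0,0,0,0],[-40,-20,20,0,0,0,0],[-35,-15,30,0,0,0,0]]]'

```text
clock: 2.2
eef_pos: [0.473, -0.0228, 0.2405]
tool_rot: [0.08, 0.997, 0.003, 0.012]
ft_force: [1.2, 1.2, -0.1]
grip_width: 0.0003
```

```bash
cat >> h.py <<'E'
K=np.array([[.4815,-.016],[.4722,-.0692],[.4625,-.1223],[.453,-.1755]])
def go(i):
    from scipy.spatial.transform import Rotation as R
    o=get_obs();r=R.from_quat(o['tool_rot']);p=o['eef_pos']
    d=r.inv().apply(np.r_[K[i],.066]-p)*1000
    W=R.from_matrix([[-.984,.176,0],[.176,.984,0],[0,0,-1]])
    print('clk',o['clock'],'pos',p.round(4),'to go',d.round(1),'rot',np.degrees((r.inv()*W).as_rotvec()).round(1),'F',o['ft_force'].round(2))
E
python3 -c "from h import *;go(0)"
```

```text
clk 2.2 pos [ 0.473  -0.0228  0.2405] to go [ -3.3   6.8 174.7] rot [0.5 1.3 1. ] F [ 1.16  1.23 -0.08]
```

Call:
jog_arm --deltas '[[[-3,7,30,0.5,1.3,1,0],[0,0,40,0,0,0,0],[0,0,40,0,0,0,0],[0,0,25,0,0,0,0],[0,0,10,0,0,0,0]]]'

```text
clock: 2.7
eef_pos: [0.4826, -0.0213, 0.088]
tool_rot: [0.093, 0.996, -0.001, 0.0]
ft_force: [-0.6, 0.5, 0.0]
grip_width: -0.0001
```

```bash
python3 -c "from h import *;go(0)"
```

```text
clk 2.7 pos [ 0.4826 -0.0213  0.088 ] to go [ 2.1  5.  22. ] rot [-0.1  0.1 -0.6] F [-0.56  0.54  0.02]
```

Call:
jog_arm --deltas '[[[2,5,8,0,0,0,0],[0,1,4,0,0,0,0],[0,0,2,0,0,0,0],[0,0,0,0,0,0,0]]]'

```text
clock: 3.1
eef_pos: [0.4829, -0.0142, 0.0747]
tool_rot: [0.093, 0.996, -0.001, 0.001]
ft_force: [-0.5, 0.9, 0.9]
grip_width: -0.0002
```

```bash
python3 - <<'E'
from h import *
go(0)
b=camera('side')[:,:,::-1][130:300,200:420];a=camera('top')[:,:,::-1][170:300,200:360]
cv2.imwrite('pics/s2.png',cv2.resize(b,None,fx=3.5,fy=3.5,interpolation=cv2.INTER_CUBIC))
E
```

```text
clk 3.1 pos [ 0.4829 -0.0142  0.0747] to go [ 1.1 -2.   8.7] rot [-0.1  0.2 -0.5] F [-0.52  0.91  0.95]
```

View pics/s2.png

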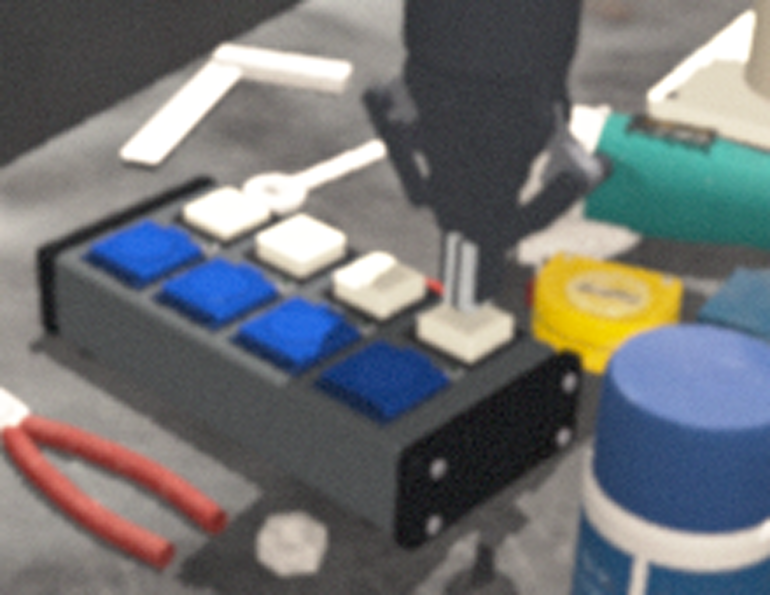

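Fingertips (about 460,305) hover over the left cap (465,325), well centred. Now I'll feel down.

Call:
jog_arm --deltas '[[[1,-1,4,0,0,0,0],[0,0,3,0,0,0,0],[0,0,0,0,0,0,0]]]'

```text
clock: 3.5
eef_pos: [0.4834, -0.0153, 0.0693]
tool_rot: [0.093, 0.996, -0.001, 0.004]
ft_force: [-0.2, 0.0, 0.3]
grip_width: -0.0001
```

Call:
jog_arm --deltas '[[[0,0,1.5,0,0,0,0]]]'

```text
clock: 3.6
eef_pos: [0.4836, -0.0154, 0.0679]
tool_rot: [0.093, 0.996, -0.001, 0.004]
ft_force: [-0.2, 1.3, 0.6]
grip_width: 0.0001
```

Call:
jog_arm --deltas '[[[0,0,1,0,0,0,0]]]'

```text
clock: 3.7
eef_pos: [0.4835, -0.0154, 0.0668]
tool_rot: [0.093, 0.996, -0.001, 0.004]
ft_force: [0.3, 0.2, 0.3]
grip_width: -0.0003
```

Call:
jog_arm --deltas '[[[0,0,1,0,0,0,0]]]'

```text
clock: 3.8
eef_pos: [0.4836, -0.0155, 0.0658]
tool_rot: [0.093, 0.996, -0.001, 0.004]
ft_force: [-1.4, -0.1, 3.7]
grip_width: 0.0
```

Call:
jog_arm --deltas '[[[0,0,1,0,0,0,0]]]'

```text
clock: 3.9
eef_pos: [0.4836, -0.0155, 0.0651]
tool_rot: [0.093, 0.996, -0.001, 0.004]
ft_force: [-3.0, 0.6, 4.5]
grip_width: -0.0003
```

Call:
jog_arm --deltas '[[[0,0,1,0,0,0,0]]]'

```text
clock: 4.0
eef_pos: [0.4836, -0.0155, 0.0644]
tool_rot: [0.093, 0.996, -0.001, 0.004]
ft_force: [-2.2, -0.6, 6.3]
grip_width: -0.0
```

Left key is up: contact at 66 mm and it yields. On to the next.

Call:
jog_arm --deltas '[[[0,0,-8,0,0,0,0],[0,0,-6,0,0,0,0],[1,-27,0,0.3,0.3,0,0],[1,-27,0,0,0,0,0],[0,0,0,0,0,0,0]]]'

```text
clock: 4.5
eef_pos: [0.4726, -0.0689, 0.0807]
tool_rot: [0.092, 0.996, -0.003, 0.002]
ft_force: [0.1, 1.3, 0.2]
grip_width: 0.0001
```

```bash
python3 -c "from h import *;go(1)"
```

```text
clk 4.5 pos [ 0.4726 -0.0689  0.0807] to go [ 0.4 -0.3 14.7] rot [-0.3  0.3 -0.4] F [0.08 1.32 0.18]
```

Call:
jog_arm --deltas '[[[0,0,6,0,0,0,0],[0,0,4,0,0,0,0],[0,0,1,0,0,0,0],[0,0,0,0,0,0,0]]]'

```text
clock: 4.9
eef_pos: [0.473, -0.0675, 0.069]
tool_rot: [0.091, 0.996, -0.002, 0.003]
ft_force: [-0.3, 0.5, 0.3]
grip_width: 0.0001
```

Call:
jog_arm --deltas '[[[0,0,1,0,0,0,0]]]'

```text
clock: 5.0
eef_pos: [0.4731, -0.067, 0.0678]
tool_rot: [0.091, 0.996, -0.002, 0.002]
ft_force: [1.1, 0.3, 0.4]
grip_width: 0.0001
```

Call:
jog_arm --deltas '[[[0,0,1,0,0,0,0]]]'

```text
clock: 5.1
eef_pos: [0.4732, -0.0667, 0.0667]
tool_rot: [0.091, 0.996, -0.002, 0.002]
ft_force: [0.4, 0.7, -0.6]
grip_width: -0.0003
```

Call:
jog_arm --deltas '[[[0,0,1,0,0,0,0]]]'

```text
clock: 5.2
eef_pos: [0.4733, -0.0665, 0.0658]
tool_rot: [0.09, 0.996, -0.002, 0.002]
ft_force: [-1.5, -0.4, 5.1]
grip_width: -0.0003
```

Call:
jog_arm --deltas '[[[0,0,1,0,0,0,0]]]'

```text
clock: 5.3
eef_pos: [0.4733, -0.0665, 0.0651]
tool_rot: [0.09, 0.996, -0.003, 0.002]
ft_force: [-2.6, 1.1, 3.3]
grip_width: -0.0
```

Call:
jog_arm --deltas '[[[0,0,1,0,0,0,0]]]'

```text
clock: 5.4
eef_pos: [0.4732, -0.0665, 0.0645]
tool_rot: [0.09, 0.996, -0.003, 0.003]
ft_force: [-1.0, 0.3, 5.8]
grip_width: -0.0
```

Call:
jog_arm --deltas '[[[0,0,-8,0,0,0,0],[0,0,-6,0,0,0,0],[1,-28,0,0.3,0.3,-0.4,0],[1,-28,0,0,0,0,0],[0,0,0,0,0,0,0]]]'

```text
clock: 5.9
eef_pos: [0.4627, -0.1221, 0.0813]
tool_rot: [0.085, 0.996, -0.005, 0.001]
ft_force: [-0.1, 0.5, -0.5]
grip_width: -0.0001
```

```bash
python3 -c "from h import *;go(2)"
```

```text
clk 5.9 pos [ 0.4627 -0.1221  0.0813] to go [ 0.2 -0.1 15.3] rot [-0.6  0.2  0.4] F [-0.07  0.47 -0.5 ]
```

Second key is up too. Third.

Call:
jog_arm --deltas '[[[0,-1,7,-0.6,0.2,0.4,0],[0,0,4,0,0,0,0],[0,0,1,0,0,0,0],[0,0,0,0,0,0,0]]]'

```text
clock: 6.3
eef_pos: [0.4628, -0.1222, 0.0685]
tool_rot: [0.089, 0.996, 0.001, -0.0]
ft_force: [0.1, 0.0, -0.6]
grip_width: 0.0002
```

Call:
jog_arm --deltas '[[[0,0,1,0,0,0,0]]]'

```text
clock: 6.4
eef_pos: [0.4628, -0.1217, 0.0673]
tool_rot: [0.089, 0.996, 0.001, -0.0]
ft_force: [-0.9, -0.9, 0.4]
grip_width: -0.0001
```

Call:
jog_arm --deltas '[[[0,0,1,0,0,0,0]]]'

```text
clock: 6.5
eef_pos: [0.4629, -0.1213, 0.0662]
tool_rot: [0.088, 0.996, 0.001, -0.0]
ft_force: [0.3, -0.3, -0.6]
grip_width: -0.0002
```

Call:
jog_arm --deltas '[[[0,0,1,0,0,0,0]]]'

```text
clock: 6.6
eef_pos: [0.4629, -0.1212, 0.0655]
tool_rot: [0.088, 0.996, 0.001, -0.0]
ft_force: [-1.2, -1.6, 4.1]
grip_width: 0.0004
```

Call:
jog_arm --deltas '[[[0,0,1,0,0,0,0]]]'

```text
clock: 6.7
eef_pos: [0.4629, -0.1212, 0.0648]
tool_rot: [0.088, 0.996, 0.001, -0.0]
ft_force: [-2.2, 0.6, 5.3]
grip_width: 0.0002
```

Third is up. Fourth.

Call:
jog_arm --deltas '[[[0,0,0.8,0,0,0,0]]]'

```text
clock: 6.8
eef_pos: [0.4629, -0.1212, 0.0644]
tool_rot: [0.088, 0.996, 0.001, -0.0]
ft_force: [-2.0, 0.5, 5.5]
grip_width: -0.0
```

Call:
jog_arm --deltas '[[[0,0,-8,0,0,0,0],[0,0,-6,0,0,0,0],[1,-28,0,0,0,-0.3,0],[1,-28,0,0,0,0,0],[0,0,0,0,0,0,0]]]'

```text
clock: 7.3
eef_pos: [0.4528, -0.1768, 0.0806]
tool_rot: [0.084, 0.997, 0.001, 0.002]
ft_force: [1.1, 0.6, -0.8]
grip_width: -0.0003
```

```bash
python3 -c "from h import *;go(3)"
```

```text
clk 7.3 pos [ 0.4528 -0.1768  0.0806] to go [ 0.1  1.3 14.6] rot [0.1 0.2 0.6] F [ 1.06  0.57 -0.75]
```

Call:
jog_arm --deltas '[[[0,0,7,0,0,0.5,0],[0,0,4,0,0,0,0],[0,0,1,0,0,0,0],[0,0,0,0,0,0,0]]]'

```text
clock: 7.7
eef_pos: [0.4529, -0.1753, 0.0677]
tool_rot: [0.088, 0.996, 0.002, 0.001]
ft_force: [-1.0, -0.9, -0.1]
grip_width: 0.0002
```

Call:
jog_arm --deltas '[[[0,0,1,0,0,0,0],[0,0,1,0,0,0,0]]]'

```text
clock: 7.9
eef_pos: [0.453, -0.1744, 0.0654]
tool_rot: [0.087, 0.996, 0.002, 0.001]
ft_force: [0.2, -0.2, -0.2]
grip_width: -0.0001
```

Call:
jog_arm --deltas '[[[0,0,1,0,0,0,0]]]'

```text
clock: 8.0
eef_pos: [0.4532, -0.1741, 0.0644]
tool_rot: [0.087, 0.996, 0.002, 0.001]
ft_force: [-0.6, -0.8, -0.4]
grip_width: 0.0001
```

Call:
jog_arm --deltas '[[[0,0,1,0,0,0,0]]]'

```text
clock: 8.1
eef_pos: [0.4532, -0.174, 0.0634]
tool_rot: [0.087, 0.996, 0.002, 0.001]
ft_force: [0.8, 0.8, -1.3]
grip_width: 0.0003
```

Call:
jog_arm --deltas '[[[0,0,1,0,0,0,0]]]'

```text
clock: 8.2
eef_pos: [0.4533, -0.174, 0.0623]
tool_rot: [0.087, 0.996, 0.002, 0.001]
ft_force: [0.5, -0.3, 1.0]
grip_width: 0.0001
```

Call:
jog_arm --deltas '[[[0,0,1,0,0,0,0]]]'

```text
clock: 8.3
eef_pos: [0.4534, -0.174, 0.0617]
tool_rot: [0.087, 0.996, 0.002, 0.002]
ft_force: [-2.1, 1.3, 8.9]
grip_width: 0.0002
```

Call:
jog_arm --deltas '[[[0,0,0.5,0,0,0,0]]]'

```text
clock: 8.4
eef_pos: [0.4533, -0.174, 0.0617]
tool_rot: [0.087, 0.996, 0.002, 0.002]
ft_force: [-1.4, 0.9, 5.8]
grip_width: 0.0001
```

The fourth key is solid at 61.7 mm, so it is the latched one. I'll lift off, then press it to its stop.

Call:
jog_arm --deltas '[[[0,0,-6,0,0,0,0],[0,-1,-5,0,0,0,0],[0,0,0,0,0,0,0],[0,0,0,0,0,0,0]]]'

```text
clock: 8.8
eef_pos: [0.4535, -0.1754, 0.074]
tool_rot: [0.087, 0.996, 0.002, 0.002]
ft_force: [-0.5, 1.5, 0.1]
grip_width: -0.0
```

Call:
jog_arm --deltas '[[[0,0,5,0,0,0,0],[0,0,4,0,0,0,0],[0,0,2,0,0,0,0]]]'

```text
clock: 9.1
eef_pos: [0.4536, -0.1755, 0.0622]
tool_rot: [0.087, 0.996, 0.002, 0.002]
ft_force: [-0.6, 0.1, -0.6]
grip_width: -0.0
```

Call:
jog_arm --deltas '[[[0,0,2,0,0,0,0],[0,0,2,0,0,0,0]]]'

```text
clock: 9.3
eef_pos: [0.4536, -0.1755, 0.0589]
tool_rot: [0.087, 0.996, 0.002, 0.002]
ft_force: [-2.9, 0.9, 11.7]
grip_width: -0.0001
```

Call:
jog_arm --deltas '[[[0,0,2,0,0,0,0],[0,0,2,0,0,0,0]]]'

```text
clock: 9.5
eef_pos: [0.4537, -0.1755, 0.0579]
tool_rot: [0.087, 0.996, 0.001, 0.003]
ft_force: [-7.2, 3.0, 24.3]
grip_width: -0.0001
```

Call:
jog_arm --deltas '[[[0,0,1,0,0,0,0],[0,0,-6,0,0,0,0],[0,0,-6,0,0,0,0],[0,0,-30,0,0,0,0],[0,0,-40,0,0,0,0]]]'

```text
clock: 10.0
eef_pos: [0.4488, -0.174, 0.1376]
tool_rot: [0.087, 0.996, 0.003, -0.003]
ft_force: [0.3, -0.7, 1.0]
grip_width: 0.0001
```

Call:
jog_arm --deltas '[[[0,0,-40,0,0,0,0],[30,0,-40,0,0,0,0],[40,0,0,0,0,0,0],[40,0,0,0,0,0,0],[0,0,0,0,0,0,0]]]'

```text
clock: 10.5
eef_pos: [0.3413, -0.156, 0.2245]
tool_rot: [0.086, 0.996, 0.002, 0.001]
ft_force: [1.5, 0.1, 0.3]
grip_width: 0.0002
```

```bash
python3 - <<'E'
from h import *
i0=cv2.imread('pics/side0.png');i=camera('side')[:,:,::-1];t0=cv2.imread('pics/top0.png');t=camera('top')[:,:,::-1]
f=lambda x:cv2.resize(x[140:310,200:420],None,fx=1.8,fy=1.8,interpolation=cv2.INTER_CUBIC)
g=lambda x:cv2.resize(x[140:310,180:360],(396,306),interpolation=cv2.INTER_CUBIC)
cv2.imwrite('pics/cmp.png',np.vstack([np.hstack([f(i0),f(i)]),np.hstack([g(t0),g(t)])])[:600])
S=[r['at'] for r in masks_of('cap_a','side')]
print(np.round(S,1)); go(3)
E
```

```text
[[331.8 223.2]
 [286.2 198.4]
 [265.4 190.1]]
clk 10.65 pos [ 0.3459 -0.1574  0.2246] to go [-107.6    0.   159.3] rot [0.2 0.3 0.3] F [ 0.22 -0.69  0.4 ]
```

View pics/cmp.png

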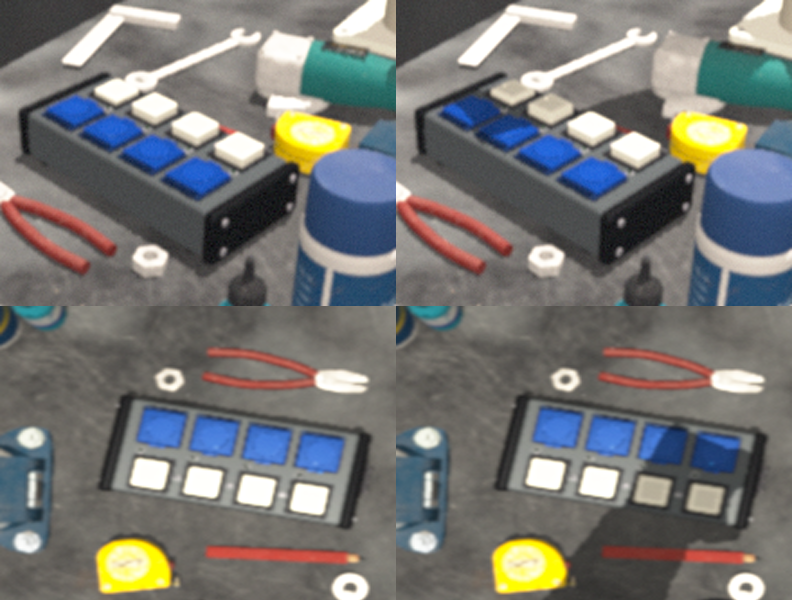

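Nothing moved. I'll zoom in on the fourth cap, before and after.

```bash
python3 - <<'E'
from h import *
i0=cv2.imread('pics/side0.png');i=camera('side')[:,:,::-1]
f=lambda x:cv2.resize(x[170:225,235:315],(400,275),interpolation=cv2.INTER_CUBIC)
b=f(i).astype(float)
cv2.imwrite('pics/z.png',np.hstack([f(i0),np.clip(b*1.3,0,255).astype(np.uint8)]))
E
```

```text
(no output)
```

View pics/z.png

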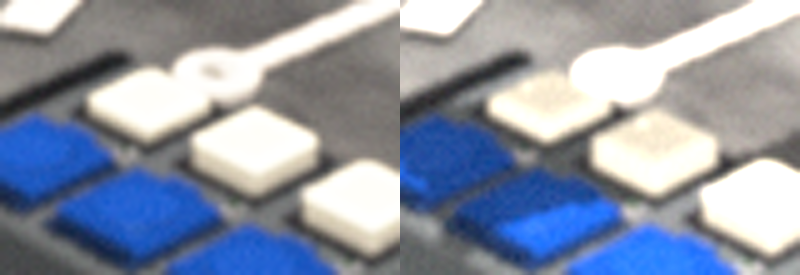

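Shadow makes this unclear. I'll move the arm back clear and compare in the same light.

Call:
jog_arm --deltas '[[[20,0,-30,0,0,0,0],[10,40,-30,0,0,0,0],[0,45,0,0,0,0,0],[0,45,0,0,0,0,0],[0,45,0,0,0,0,0]]]'

```text
clock: 11.2
eef_pos: [0.3527, 0.0196, 0.2859]
tool_rot: [0.094, 0.996, 0.002, 0.002]
ft_force: [1.5, 0.4, -1.4]
grip_width: 0.0001
```

Call:
jog_arm --deltas '[[[10,45,0,0,0,0,0],[20,40,0,0,0,0,0],[20,40,0,0,0,0,0],[20,40,0,0,0,0,0],[20,40,0,0,0,0,0]]]'

```text
clock: 11.7
eef_pos: [0.3067, 0.2509, 0.2847]
tool_rot: [0.093, 0.996, 0.002, 0.003]
ft_force: [1.5, 0.4, 0.7]
grip_width: -0.0
```

Call:
jog_arm --deltas '[[[20,40,0,0,0,0,0],[20,40,0,0,0,0,0],[20,40,0,0,0,0,0],[0,0,0,0,0,0,0]]]'

```text
clock: 12.1
eef_pos: [0.2672, 0.3945, 0.281]
tool_rot: [0.088, 0.996, 0.001, 0.002]
ft_force: [-0.5, -0.5, -0.0]
grip_width: 0.0001
```

```bash
python3 - <<'E'
from h import *
i0=cv2.imread('pics/side0.png');i=np.mean([camera('side')[:,:,::-1] for _ in range(4)],0).astype(np.uint8)
go(3)
f=lambda x:cv2.resize(x[170:225,235:315],(400,275),interpolation=cv2.INTER_CUBIC)
cv2.imwrite('pics/z2.png',np.vstack([np.hstack([f(i0),f(i)]),np.hstack([f(cv2.absdiff(i0,i))]*2)]))
g=lambda x:cv2.cvtColor(x,cv2.COLOR_BGR2GRAY).astype(np.float32)
for n,(x,y) in enumerate([(333,222),(308,210),(286,199),(264.6,190)]):
    x=int(x);s=(slice(y-13,y+14),slice(x-15,x+16));print(n,cv2.phaseCorrelate(g(i0)[s].copy(),g(i)[s].copy(),cv2.createHanningWindow((31,27),cv2.CV_32F)))
E
```

```text
clk 12.3 pos [0.2688 0.3886 0.2821] to go [-282.8 -521.2  217.1] rot [ 0.   0.3 -0.4] F [-0.67 -0.57  0.06]
0 ((0.07766584160864731, 0.592069145978158), 0.9445483397554468)
1 ((-0.08722598735992904, 0.523395848804677), 0.9779097073607974)
2 ((-0.031780552174144105, 0.47333905523374753), 0.9571591096895712)
3 ((-0.07113402958509951, 0.4352935456602349), 1.0129808297863714)
```

View pics/z2.png

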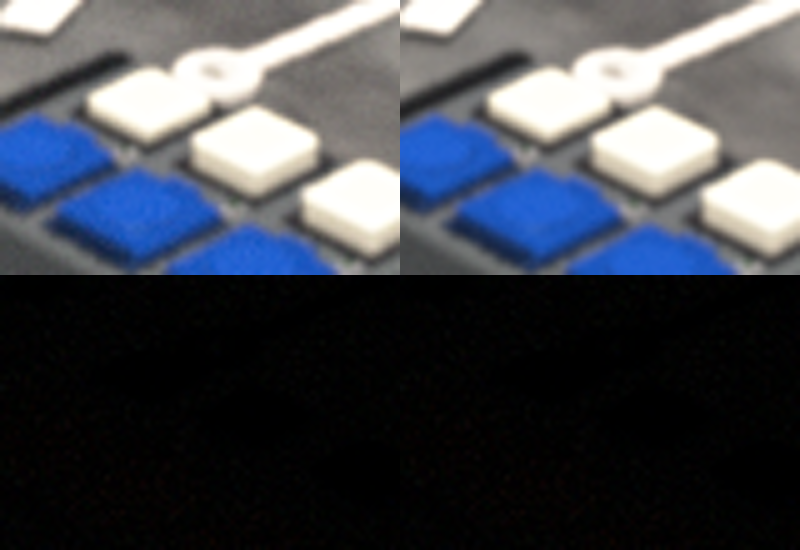

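The difference image is empty. The fourth cap (about 150,105) stands as low as before, so the first press did not free it. I'll go back and press with a longer hold at the stop, releasing gradually while watching the height.

Call:
jog_arm --deltas '[[[-10,-42,0,0,0,0,0],[-15,-42,0,0,0,0,0],[-15,-42,0,0,0,0,0],[-15,-42,0,0,0,0,0],[-15,-42,0,0,0,0,0]]]'

```text
clock: 12.8
eef_pos: [0.3011, 0.1612, 0.2814]
tool_rot: [0.092, 0.996, -0.0, 0.004]
ft_force: [1.4, -0.6, 0.8]
grip_width: 0.0002
```

Call:
jog_arm --deltas '[[[-15,-45,0,0,0,0,0],[-15,-45,0,0,0,0,0],[-15,-45,0,0,0,0,0],[-15,-45,0,0,0,0,0],[-10,-45,0,0,0,0,0]]]'

```text
clock: 13.3
eef_pos: [0.3243, -0.0866, 0.2843]
tool_rot: [0.098, 0.995, -0.0, 0.009]
ft_force: [0.7, -0.4, 0.2]
grip_width: 0.0001
```

```bash
python3 -c "from h import *;go(3)"
```

```text
clk 13.3 pos [ 0.3243 -0.0866  0.2843] to go [-139.7  -62.4  220.7] rot [ 0.1  1.  -1.1] F [ 0.69 -0.42  0.22]
```

Call:
jog_arm --deltas '[[[-40,-25,0,0,1,-1,0],[-40,-20,30,0,0,0,0],[-40,-10,40,0,0,0,0],[-15,0,45,0,0,0,0],[0,0,30,0,0,0,0]]]'

```text
clock: 13.8
eef_pos: [0.442, -0.1819, 0.151]
tool_rot: [0.105, 0.994, -0.003, 0.011]
ft_force: [-0.4, 0.6, -0.8]
grip_width: 0.0
```

```bash
python3 -c "from h import *;go(3)"
```

```text
clk 13.8 pos [ 0.442  -0.1819  0.151 ] to go [-7.6  8.9 85.2] rot [-0.3  1.3 -1.9] F [-0.37  0.55 -0.76]
```

Call:
jog_arm --deltas '[[[-7,8,20,-0.3,1.3,-1.9,0],[0,0,25,0,0,0,0],[0,0,15,0,0,0,0],[0,0,5,0,0,0,0],[0,0,0,0,0,0,0]]]'

```text
clock: 14.3
eef_pos: [0.4428, -0.1815, 0.0803]
tool_rot: [0.095, 0.995, 0.001, -0.005]
ft_force: [-0.6, -0.5, 0.5]
grip_width: -0.0001
```

```bash
python3 -c "from h import *;go(3)"
```

```text
clk 14.3 pos [ 0.4428 -0.1815  0.0803] to go [-9.   7.8 14.2] rot [ 0.1 -0.6 -0.8] F [-0.57 -0.52  0.5 ]
```

Call:
jog_arm --deltas '[[[-9,8,0,0,-0.6,-0.8,0],[0,0,0,0,0,0,0],[0,0,4,0,0,0,0],[0,0,0,0,0,0,0]]]'

```text
clock: 14.7
eef_pos: [0.4559, -0.1767, 0.0799]
tool_rot: [0.089, 0.996, -0.0, 0.004]
ft_force: [-0.2, 0.4, -0.2]
grip_width: -0.0002
```

```bash
python3 -c "from h import *;go(3)"
```

```text
clk 14.7 pos [ 0.4559 -0.1767  0.0799] to go [ 3.2  0.7 13.9] rot [ 0.   0.5 -0.1] F [-0.19  0.39 -0.18]
```

Call:
jog_arm --deltas '[[[3,1,5,0,0.4,0,0],[0,0,5,0,0,0,0],[0,0,3,0,0,0,0],[0,0,0,0,0,0,0]]]'

```text
clock: 15.1
eef_pos: [0.4532, -0.1749, 0.0662]
tool_rot: [0.088, 0.996, -0.0, 0.001]
ft_force: [1.4, 0.5, -0.3]
grip_width: 0.0002
```

```bash
python3 -c "from h import *;go(3)"
```

```text
clk 15.1 pos [ 0.4532 -0.1749  0.0662] to go [ 0.1 -0.7  0.2] rot [-0.   0.1 -0. ] F [ 1.42  0.53 -0.25]
```

Call:
jog_arm --deltas '[[[0,0,1.5,0,0,0,0]]]'

```text
clock: 15.2
eef_pos: [0.4532, -0.1749, 0.0646]
tool_rot: [0.088, 0.996, -0.0, 0.001]
ft_force: [-0.3, -0.0, 0.2]
grip_width: -0.0001
```

Call:
jog_arm --deltas '[[[0,0,1,0,0,0,0]]]'

```text
clock: 15.3
eef_pos: [0.4531, -0.1748, 0.0633]
tool_rot: [0.088, 0.996, -0.0, 0.001]
ft_force: [0.2, 0.0, 0.5]
grip_width: -0.0001
```

Still latched, as there's no contact above 63 mm. Press and hold.

Call:
jog_arm --deltas '[[[0,0,2,0,0,0,0],[0,0,2.5,0,0,0,0],[0,0,2.5,0,0,0,0],[0,0,2,0,0,0,0],[0,0,2,0,0,0,0]]]'

```text
clock: 15.8
eef_pos: [0.4533, -0.175, 0.058]
tool_rot: [0.089, 0.996, -0.0, 0.002]
ft_force: [-6.2, 2.5, 19.4]
grip_width: 0.0002
```

Call:
jog_arm --deltas '[[[0,0,2,0,0,0,0],[0,0,2,0,0,0,0],[0,0,2,0,0,0,0],[0,0,2,0,0,0,0],[0,0,2,0,0,0,0]]]'

```text
clock: 16.3
eef_pos: [0.4533, -0.1749, 0.058]
tool_rot: [0.089, 0.996, -0.001, 0.005]
ft_force: [-5.0, 1.7, 16.2]
grip_width: -0.0002
```

Call:
jog_arm --deltas '[[[0,0,-2,0,0,0,0],[0,0,-1.5,0,0,0,0],[0,0,-1.5,0,0,0,0]]]'

```text
clock: 16.6
eef_pos: [0.4533, -0.1749, 0.0663]
tool_rot: [0.089, 0.996, -0.001, 0.006]
ft_force: [-0.4, -0.0, -0.2]
grip_width: -0.0001
```

Call:
jog_arm --deltas '[[[0,0,-1,0,0,0,0],[0,0,0,0,0,0,0]]]'

```text
clock: 16.8
eef_pos: [0.4538, -0.1752, 0.0677]
tool_rot: [0.089, 0.996, -0.001, 0.007]
ft_force: [0.7, -0.7, -0.0]
grip_width: -0.0
```

Call:
jog_arm --deltas '[[[0,0,1,0,0,0,0],[0,0,1,0,0,0,0]]]'

```text
clock: 17.0
eef_pos: [0.4539, -0.1752, 0.0655]
tool_rot: [0.089, 0.996, -0.001, 0.007]
ft_force: [-0.7, -0.4, 5.4]
grip_width: -0.0004
```

Call:
jog_arm --deltas '[[[0,0,0.8,0,0,0,0]]]'

```text
clock: 17.1
eef_pos: [0.4539, -0.1752, 0.0647]
tool_rot: [0.089, 0.996, -0.001, 0.007]
ft_force: [-1.0, 0.5, 5.4]
grip_width: -0.0001
```

The key is up now: contact at 66 mm and it yields. I'll retreat and check by camera.

Call:
jog_arm --deltas '[[[0,0,-5,0,0,0,0],[0,0,-10,0,0,0,0],[0,0,-35,0,0,0,0],[0,0,-45,0,0,0,0],[0,0,-45,0,0,0,0]]]'

```text
clock: 17.6
eef_pos: [0.4468, -0.1726, 0.2028]
tool_rot: [0.089, 0.996, 0.001, -0.002]
ft_force: [0.5, 0.0, -0.5]
grip_width: 0.0001
```

Call:
jog_arm --deltas '[[[30,0,-40,0,0,0,0],[40,0,-20,0,0,0,0],[40,10,0,0,0,0,0],[10,45,0,0,0,0,0],[0,45,0,0,0,0,0]]]'

```text
clock: 18.1
eef_pos: [0.3476, -0.057, 0.2741]
tool_rot: [0.095, 0.995, -0.002, 0.008]
ft_force: [1.6, -0.7, -0.6]
grip_width: 0.0002
```

Call:
jog_arm --deltas '[[[0,45,0,0,0,0,0],[0,45,0,0,0,0,0],[10,45,0,0,0,0,0],[15,45,0,0,0,0,0],[15,45,0,0,0,0,0]]]'

```text
clock: 18.6
eef_pos: [0.3507, 0.179, 0.2773]
tool_rot: [0.099, 0.995, -0.002, 0.012]
ft_force: [1.0, 0.0, 0.2]
grip_width: -0.0
```

Call:
jog_arm --deltas '[[[20,40,0,0,0,0,0],[20,40,0,0,0,0,0],[20,40,0,0,0,0,0],[20,30,0,0,0,0,0],[0,0,0,0,0,0,0]]]'

```text
clock: 19.1
eef_pos: [0.2965, 0.3532, 0.2775]
tool_rot: [0.094, 0.995, 0.0, 0.014]
ft_force: [0.3, -0.2, 0.1]
grip_width: -0.0001
```

```bash
python3 - <<'E'
from h import *
i0=cv2.imread('pics/side0.png');i=np.mean([camera('side')[:,:,::-1] for _ in range(4)],0).astype(np.uint8)
t0=cv2.imread('pics/top0.png');t=camera('top')[:,:,::-1]
go(3)
c=lambda x:cv2.resize(x[140:310,200:420],(396,306),interpolation=cv2.INTER_CUBIC)
g=lambda x:cv2.resize(x[140:310,180:360],(396,290),interpolation=cv2.INTER_CUBIC)
d=lambda a,b:cv2.convertScaleAbs(cv2.absdiff(a,b),alpha=2)
cv2.imwrite('pics/z3.png',np.vstack([np.hstack([c(i),c(d(i0,i))]),np.hstack([g(t),g(d(t0,t.copy()))])]))
E
```

```text
clk 19.35 pos [0.2986 0.3487 0.2778] to go [-247.7 -484.4  218. ] rot [ 0.1  1.6 -1.1] F [-0.16  0.64  0.12]
```

View pics/z3.png

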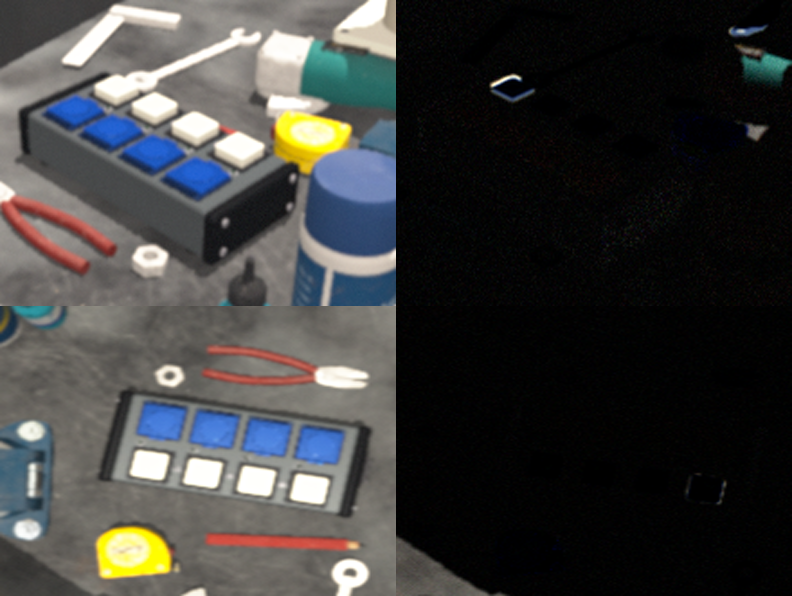

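The only change near the box is the fourth cap, now higher (diff at about 512,88). The other three caps and the loose items are unchanged.

```bash
python3 -c "from workcell import *;print(job_done())"
```

```text
the job is handed in; nothing more can be done
None
```

All four keys now stand up (off), and the job is handed in at about 19 s on the clock. The robot is clear of everything.

- **Taps:** I tapped the keys left to right at roughly 5–9 N. The first three met the fingertips at about 66 mm and gave way softly, so they were up. The rightmost was solid at about 62 mm, so it was the latched one.
- **First press failed:** I pressed the rightmost key briefly to its stop, reading up to 24 N. A before/after picture comparison showed it still down.
- **Second press worked:** I held it at its stop for about 0.5–0.8 s at 16–19 N and let go, and it sprang up. I touched it once more lightly to check, about 1.3 mm deep and 5 N. It met the fingertips at 66 mm and yielded.
- **Last camera check:** Compared with the start, the only change at the box is the rightmost cap standing higher. The other three caps, tape measure, pencil, side cutters and nut show no change. The other differences in view come from the arm's own position and shadow.

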